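Unlock the garden chest and hang its key back

TASK

Unlock the steel chest: take its key off the pegboard hook, push it fully into the lock in the chest's sloping front, turn it clockwise to its stop so that the lid springs ajar, turn it back home and draw it out. Then hang the key back on the same hook and let go of it, leaving the lid ajar, the lock home and the other tools and things where they are.

Things in the scene. Friction and masses are not known exactly. Their poses are not given: they have to be found in the camera images.
- key_grip (a point): Centre of the bow (handle) of the plain steel double-bit key, 98 mm long, about 90 g. The bow is a flat frame 40 mm wide (its x), 9 mm thick (y), 44 mm tall (z) with an eye through it, 24 mm wide and 28 mm tall. z runs along the shaft from tip to bow (up as it hangs). The key is alike after a half turn about z. The bow's two sides can be gripped from above, with the hook bar between the fingers.
- key_tip (a point): Tapered tip of the key's round shaft (10 mm diameter), on its axis, 76 mm below key_grip; same axes. The shaft is straight and in line with the bow's centre.
- key_bit (a point): On the key's shaft axis, amid its two equal bits, 62 mm below key_grip; same axes. The bits are flags 6 mm thick (in y), in the plane of the bow, reaching 20 mm from the shaft's axis to +x and -x, 16 mm along the shaft (54 to 70 mm below key_grip), lower edges rounded.
- key_collar (a point): Middle of the lower face of the key's stop collar (22 mm diameter, 3 mm thick), on the shaft's axis 47 mm below key_grip; same axes. It meets the lock plate when the key is fully in.
- pegboard: Pine pegboard 460 mm long, 18 mm thick, 285 mm tall, standing at the robot's right. Origin at the foot of its front face, half-way along; x along the board, y out of the front, z up. Three equal steel hooks stick out along +y at x = -115, 0 and 115 mm. The key, pliers and a hand rake hang still on them in any order, 46 to 50 mm out; the key's axes are parallel to the board's.
- hook_mid (a point): Root of the middle hook, on the bar's axis in the board's front face, 250 mm up; axes as the pegboard's. Each hook is a level 6 mm round bar, 73 mm long, with a tip (to 79 mm out) turned up to 10 mm above the bar's axis. The hung key's eye rides on it: bar axis 11 mm above key_grip. To unhook: lift the key 14 mm (9 to 20), draw it out along y by 40 mm or more. To hang: the reverse.
- keyhole (a point): Centre of the keyhole's bore, on the outer face of the steel lock plate (72 mm up-slope x 48 mm, 4 mm thick) in the chest's sloping front. z points out, square to the plate, 30 degrees from vertical, leaning towards the robot; x up the slope, y level to the left. The bore is 14 mm square; slots 10 mm wide run from it up and down the slope (+x and -x), ending 23 mm from this point.
- key_seat (a point): Where the tip of the key lies when fully in: 29 mm behind keyhole on its axis; same axes. The key goes in along -z with its z along this z and its bow and bits in line with the slots (either half turn) until the collar meets the plate; key_grip is then 47 mm in front of keyhole. Turned, the bits are trapped behind the plate: it comes out only within about 0.1 rad of the angle at which it went in.
- lock (a joint): Angle of the lock's barrel (rad): 0 home, growing as the key turns clockwise as seen from outside the plate; stop at 1.22. The bits have about 0.1 rad of play either way before the barrel follows, so the key turns 1.3 to 1.45 in all. No return spring: it stays where it is left (friction about 0.05 N m).
- lid (a joint): Opening angle of the chest's lid (rad), 0 shut. The lock's cam holds it until the barrel has passed about 0.9 rad; then its sprung rear hinge lifts it by itself to about 0.4 in about a second and holds it there, also after the lock is turned home. Its front edge then stands about 250 mm high.
- lid_edge (a point): Middle of the lid's front top edge. The chest is green sheet steel, 340 mm wide, 300 mm deep, 174 mm tall. Its front is upright to 100 mm, then slopes back at 30 degrees from level for 127 mm up to the lid. The keyhole is half-way along the width, about 45 mm down-slope of the lid. The lid is 198 mm deep, hinged at the rear.
- pliers: Combination pliers, 168 mm long, black grips, hanging by the fork of the handles on a hook; origin at the top of the hook bar, head 42 mm tall above it. Bystander.
- rake: Red-handled three-tine hand rake, 230 mm long, hanging by its steel loop on a hook; origin at the top of the hook bar. Bystander.
- trowel: Stainless trowel with wooden handle, 320 mm long, lying on the ledge left of the chest; origin under its middle. Bystander.
- pot: Terracotta pot, 90 mm wide, 86 mm tall, between the pegboard's far end and the chest's rear; origin at its foot. Bystander.
- sprayer: White plastic bottle, 72 mm wide, 190 mm tall, left of the chest's rear; origin at its foot. Bystander.
- twine: Bale of jute twine, 76 mm wide, 65 mm tall, in front of the chest at the right; origin at its foot. Bystander.
- brush: Hand brush lying on the ledge at the far left; origin under its middle. Bystander.
Things that resemble listed ones, but are neither listed nor needed, are in the scene too. What is shaped like the part that bears key_grip but orange is not meant.

How it is judged:
On the way, in this order (a step that is already met when the one before it is completed fails the run):
1. the key is fully home in the lock, collar on the plate (z of key_tip in the frame of keyhole below -0.026 m and x of key_tip in the frame of keyhole between -0.006 and 0.006 m and y of key_tip in the frame of keyhole between -0.006 and 0.006 m and angle between the z axis of key_grip and the z axis of keyhole, either way round below 0.15 rad), for 0.1 s.
2. the lock is turned to its stop by the key (value of joint lock above 1.05 rad and distance between key_tip and keyhole below 0.035 m), for 0.1 s.
3. the lid has sprung ajar and the lock is turned back home with the key still in it (value of joint lock below 0.3 rad and value of joint lid above 0.15 rad and distance between key_tip and keyhole below 0.035 m and z of key_tip in the frame of keyhole below -0.015 m), for 0.1 s.
4. the key is drawn out of the lock (distance between key_tip and keyhole above 0.02 m and z of key_tip in the frame of keyhole above 0.01 m and value of joint lock below 0.3 rad), for 0.1 s.
At the end, for the whole second after the job is handed in: The key hangs still and upright on the hook it came from, within 30 mm of its first place and released; the lid stands ajar (more than 0.2 rad) and the lock's barrel is home (below 0.3 rad) (distance of key_grip from where it was at the start of the episode below 0.03 m and angle between key_grip's own z axis and vertical below 0.2 rad and contact force between key and pegboard above 0.2 N and linear speed of key below 0.05 m/s and value of joint lid above 0.2 rad and value of joint lock below 0.3 rad); the robot touches nothing.
It fails at once if the pliers or the rake on the pegboard are moved more than 30 mm (distance of any of pliers, rake from where it was at the start of the episode above 0.03 m).
It fails at once if a thing standing or lying on the ledge is moved more than 30 mm (distance of any of trowel, pot, sprayer, twine, brush from where it was at the start of the episode above 0.03 m).
It also fails if it takes over 69 s, if anything falls off the work surface, if the arm or the gripper's body presses on something with over 40 N, if the wrist force passes 120 N, or if a joint passes its speed limit or range.

ROBOT

A 6-joint arm with a two-finger parallel gripper is mounted at the origin on the work surface. World frame = base frame: x ahead of the robot, y to its left, z up, the work surface at z = 0. Lengths are in m, angles in rad, forces in N, time in s.
With the tool pointing down it reaches from about 0.35 to 0.775 m from the base axis. Payload 5.5 kg.
Tool frame: the origin (TCP) lies between the finger pads; the fingertips stand 19 mm ahead of it and the grasp point (between the pads) is the TCP; z points along the fingers, x is the direction in which the jaws open and shut, and the axes are right-handed (so a half turn about z gives the same grasp; the last joint's range is limited). The gripper opens to 85 mm and grips with 20 to 120 N. Pads are 22 mm wide; open, the fingers measure 114 mm over their backs; the gripper's body (76 mm by 85 mm) begins 54 mm behind the grasp point. The pads swing forward as they close: fully open they stand 13 mm farther back than shut.
Start: joints at [1.018, 0.313, 0.046, 1.304, 0, 1.431], TCP at [0.231, 0.527, 0.25] pointing down, gripper open.
Joint ranges: [-2.76, 2.76], [-0.86, 1.69], [-1.03, 1.26], [-2.2, 2.34], [-1.47, 1.5], [-3.14, 3.14]. Speed limits (rad/s): [2.57, 2.57, 3.14, 3.14, 3.14, 3.14].

INTERFACE

Orientations are given as a unit quaternion [w, x, y, z].
In Python, from workcell import env gives the robot as it stands. The module is installed in compiled form; this text tells all that it offers.
- The arm moves only by the tool carry_out, never from a script. Its argument "steps" is a list of rows, each a list of 7 numbers: the gripper command: -1 is shut, 1 is fully open, values between are in proportion, then the shift along the tool's x, y, z in m, then the turn, a rotation vector about the tool's x, y, z in rad. A call has 1 to 20 rows; each row shifts and turns the commanded pose from where the row before left it, along the tool's axes as they then stand; what a row does not reach is not made up. A row lasts 1/8 s, in which the tool goes at most 62.5 mm and 10.7 degrees, less where a joint would pass 70% of its speed; a pose out of reach is approached as far as the arm can. A call with a gripper value outside its range is refused whole. The fingers move at their own pace and stop on an object; "grip_force" is the grip in N (left out, the last holds). Time passes only in rows, so rows that do not move let the fingers close. It gives the time, the measured TCP pose, the force and the opening at its end, in the units of the state.
- env.get_state(): the state, without advancing time (a new reading comes with each control period).
- env.read_camera(name): name is "scene" or "top"; returns a dict with "color" (400x640x3 uint8, red, green, blue), "K" (3x3 intrinsics, pixels), "R" (3x3) and "t" (3): a world point X has camera coordinates R X + t. Camera axes: x right, y down, z forward; pixel columns grow to the right and rows downward; lengths in m; the calibration is good to about 2 mm. A picture is of the moment at which its call begins. There is no depth.
- env.hand_in(): hands the job in, once; it reports no verdict.
The state is a dict: "clock": time; "joint_pos": joint angles; "qvel": joint speeds; "tau": joint torques, N m; "tcp_pos": TCP position; "orientation": TCP orientation; "wrist_force": force on the tool from outside, world axes, zero at the start; "ft_torque": the same for the moment, N m; "finger_gap": finger opening in m.
Only numpy, scipy, OpenCV 4.12 (cv2) and the standard library are available. Lean on these libraries where they do the work, as an engineer would, in place of code of your own. Each camera call takes 0.05 s, during which the arm holds its last target. There are 200 camera calls.

## Working session

There is one attempt and no reset: what is moved stays moved. The work goes in short steps, Python scripts to look and compute and a tool call to move; the robot and the scene stay as the last step left them, time stands still between calls to the robot, and variables do not carry over. Pictures are saved under pics/ and viewed, about 8 in all and at most 12, crops included, and the job is handed in when it is done.

Besides the shell and the picture viewer there is one more tool, called after "Request:" by a JSON object that holds its "fn" and its "kwargs", one argument or row to a line. carry_out: Moves the arm, as the interface text tells. Its arguments: {"type":"object","properties":{"steps":{"type":"array","items":{"type":"array","items":{"type":"number"}}},"grip_force":{"type":"number"}},"required":["steps"]}

```bash
mkdir -p pics; cat > h.py <<'E'
import numpy as np, cv2
from workcell import env
from scipy.spatial.transform import Rotation as Ro
def cam(n):
    c=env.read_camera(n); return c
def save(c,name): cv2.imwrite('pics/'+name,c['color'][:,:,::-1])
def proj(c,X):
    X=np.atleast_2d(X); p=(c['R']@X.T).T+c['t']; q=(c['K']@p.T).T; return q[:,:2]/q[:,2:]
def ray(c,uv):
    d=c['R'].T@np.linalg.solve(c['K'],[uv[0],uv[1],1.]); return -c['R'].T@c['t'], d/np.linalg.norm(d)
def onplane(c,uv,n,p):
    o,d=ray(c,uv); n=np.array(n,float); return o+d*(n@(np.array(p)-o))/(n@d)
def tri(c1,u1,c2,u2):
    (a,d),(b,e)=ray(c1,u1),ray(c2,u2)
    s=np.linalg.lstsq(np.c_[d,-e],b-a,rcond=None)[0]; P,Q=a+s[0]*d,b+s[1]*e
    return (P+Q)/2,np.linalg.norm(P-Q)
def st():
    s=env.get_state(); return s
E
python3 - <<'E'
from h import *
np.set_printoptions(precision=4,suppress=True)
for n in('scene','top'):
    c=cam(n);save(c,n+'0.png');print(n,c['K'],c['R'],c['t'],-c['R'].T@c['t'])
    np.savez(n+'0.npz',**c)
s=st();print(s)
E
```

```text
scene [[364.9935   0.     323.9145]
 [  0.     364.9935 195.6385]
 [  0.       0.       1.    ]] [[ 0.3554  0.9347  0.0015]
 [ 0.5871 -0.222  -0.7785]
 [-0.7274  0.2776 -0.6276]] [-0.2889 -0.1721  1.4713] [ 1.2739 -0.1765  0.7899]
top [[485.2537   0.     322.3771]
 [  0.     485.2537 207.0408]
 [  0.       0.       1.    ]] [[ 0.0131 -0.9999 -0.0018]
 [-0.9993 -0.013  -0.0356]
 [ 0.0356  0.0022 -0.9994]] [0.0935 0.5454 1.4484] [0.4922 0.0974 1.4671]
{'clock': 0.1, 'joint_pos': array([ 1.0184,  0.3139,  0.0451,  1.3036, -0.    ,  1.4312]), 'qvel': array([ 0.0007, -0.0025,  0.0022,  0.0004, -0.0003, -0.0004]), 'tau': array([  0.0032, -48.1727,  29.9243,   0.0128,  -0.    ,   0.    ]), 'tcp_pos': array([0.2305, 0.5263, 0.2495]), 'orientation': array([ 0.0003,  0.837 ,  0.5472, -0.0007]), 'wrist_force': array([ 0.4713, -0.4939, -0.1619]), 'ft_torque': array([-0.0039, -0.0389,  0.0108]), 'finger_gap': 0.08554102933455623}
```

View pics/scene0.png

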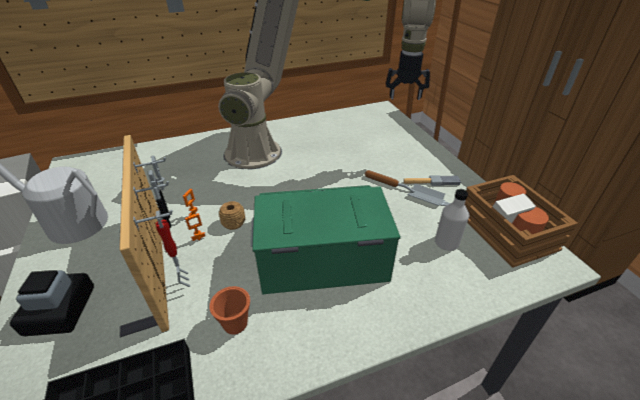

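View pics/top0.png

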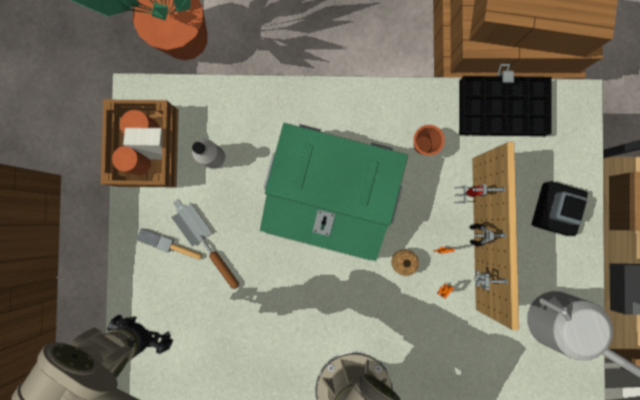

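```bash
python3 - <<'E'
from h import *
a=cv2.imread('pics/scene0.png')[130:290,110:250];b=cv2.imread('pics/top0.png')[130:335,385:530];d=cv2.imread('pics/top0.png')[180:260,280:360]
a=cv2.resize(a,None,fx=3.6,fy=3.6,interpolation=3)
b=cv2.resize(b,None,fx=2.0,fy=2.0,interpolation=3)
b=b[:a.shape[0]]
o=np.zeros((600,800,3),np.uint8);o[:a.shape[0],:a.shape[1]]=a;o[:b.shape[0],506:506+b.shape[1]]=b[:600]
d=cv2.resize(d,(190,190),interpolation=3);o[410:600,510:700]=d
cv2.imwrite('pics/c1.png',o)
E
```

```text
(no output)
```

View pics/c1.png

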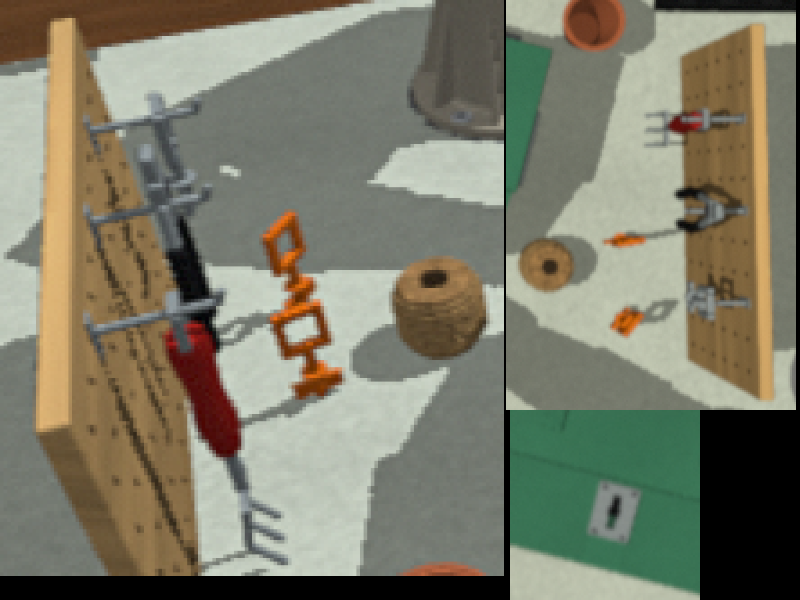

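```bash
python3 - <<'E'
from h import *
np.set_printoptions(precision=4,suppress=True)
L=lambda n:dict(np.load(n+'0.npz'))
t=L('top');s=L('scene');im=t['color'];hsv=cv2.cvtColor(im,cv2.COLOR_RGB2HSV)
H,S,V=[hsv[:,:,i].astype(int) for i in range(3)]
g=((H>65)&(H<95)&(S>90)); g[:110]=0; g[270:]=0
m=g.astype(np.uint8)
n,l,stt,_=cv2.connectedComponentsWithStats(m); k=1+np.argmax(stt[1:,4]); m=(l==k).astype(np.uint8)
cs,_=cv2.findContours(m,0,1);c=max(cs,key=cv2.contourArea)
ap=cv2.approxPolyDP(c,4,True)[:,0];print('chest poly',ap.tolist())
f=np.zeros_like(m);cv2.drawContours(f,[c],-1,1,-1)
pl=((f==1)&(m==0)).astype(np.uint8);pl[:,:300]=0;pl[:,345:]=0;pl[:200]=0;pl[245:]=0
cs,_=cv2.findContours(pl,0,1);p=max(cs,key=cv2.contourArea);print('plate rect',cv2.minAreaRect(p),cv2.contourArea(p))
np.savetxt('/dev/stdout',V[204:242,310:336],fmt='%d')
print('keyV');np.savetxt('/dev/stdout',V[266:298,470:512],fmt='%d')
E
```

```text
chest poly [[284, 124], [266, 187], [261, 229], [375, 259], [406, 155]]
plate rect ((323.38238525390625, 222.47061157226562), (18.91777801513672, 24.496097564697266), 14.03624439239502) 424.5
keyV
20 122 125 125 123 122 123 121 109 81 80 105 129 132 130 122 113 119 121 123 125 118 118 125 127 129 126 114 101 119 123 125 138 168 201
193 193 191 186 164 133 121 121 122 124 125 123 124 122 121 108 77 66 95 123 133 126 106 90 98 107 117 123 124 126 125 127 128 128 122 114 121 124 124 137 167 201
192 193 195 188 167 133 119 119 122 125 125 123 123 124 122 106 75 64 86 121 131 118 87 71 75 83 97 104 109 123 128 126 128 130 128 123 125 123 124 137 165 201
193 194 196 190 168 125 109 113 121 125 124 121 121 122 121 106 76 62 77 108 124 117 82 68 73 74 74 77 93 120 127 126 127 129 127 127 126 123 123 137 163 201
195 194 193 191 171 120 102 117 125 126 122 116 114 115 117 102 73 61 68 87 109 112 83 78 93 92 78 70 89 118 125 125 126 129 129 126 125 124 124 136 161 200
195 193 192 191 173 122 108 133 135 128 116 101 92 93 100 87 68 60 63 72 92 105 83 87 112 114 96 74 87 120 126 126 127 129 128 1
[... 3417 characters left out ...]
 124 123 121 122 127 151 188
189 189 189 187 176 155 132 125 124 126 130 130 128 128 128 125 122 120 119 125 134 135 120 100 107 123 131 130 127 124 123 122 124 126 127 123 121 123 122 128 149 186
189 188 190 189 178 155 133 125 125 126 129 131 128 128 128 124 121 121 120 125 134 136 122 110 113 126 131 132 125 114 121 123 124 126 126 125 121 121 123 127 150 182
191 190 189 190 181 156 133 125 124 127 129 130 128 128 129 124 122 120 121 125 134 133 129 120 122 129 130 131 119 103 113 121 123 126 126 124 122 121 121 128 147 182
188 190 191 189 181 155 133 126 125 127 129 130 129 128 128 124 122 120 120 126 134 135 128 123 126 129 130 129 122 103 109 120 122 123 125 119 119 121 122 127 146 182
```

```bash
python3 - <<'E'
from h import *
T=cv2.imread('pics/top0.png');S=cv2.imread('pics/scene0.png')
def crop(I,x,y,w,h,f):
    a=cv2.resize(I[y:y+h,x:x+w],None,fx=f,fy=f,interpolation=cv2.INTER_CUBIC)
    for i in range(0,w,5):cv2.line(a,(i*f,0),(i*f,5 if i%10 else 12),(0,0,255),1)
    for j in range(0,h,5):cv2.line(a,(0,j*f),(5 if j%10 else 12,j*f),(0,0,255),1)
    return a
a=crop(T,470,265,40,30,10);b=crop(S,130,145,40,60,10);d=crop(T,305,205,40,30,10)
o=np.zeros((600,800,3),np.uint8);o[:300,:400]=a;o[300:,:400]=d;o[:,400:]=b
cv2.imwrite('pics/c2.png',o)
E
```

```text
(no output)
```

View pics/c2.png

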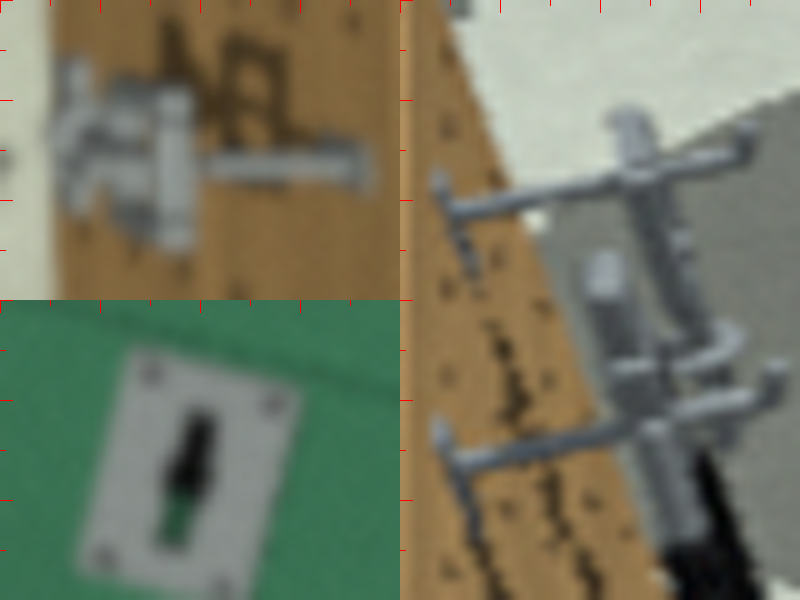

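```bash
python3 - <<'E'
from h import *
np.set_printoptions(precision=4,suppress=True)
L=lambda n:dict(np.load(n+'0.npz'))
t=L('top');s=L('scene');im=t['color'].astype(float)
hsv=cv2.cvtColor(t['color'],cv2.COLOR_RGB2HSV).astype(int)
V=hsv[:,:,2]
# board top front edge
pts=[]
for v in range(155,320,3):
    r=V[v,494:516].astype(float); 
    i=np.where((r[:-1]<162)&(r[1:]>=162))[0]
    if len(i): k=i[-1];pts.append((494+k+(162-r[k])/(r[k+1]-r[k]),v))
pts=np.array(pts);co=np.polyfit(pts[:,1],pts[:,0],1);res=pts[:,0]-np.polyval(co,pts[:,1]);ok=abs(res)<1
co=np.polyfit(pts[ok,1],pts[ok,0],1);print('edge',co,ok.sum(),len(ok))
A=[onplane(t,(np.polyval(co,v),v),[0,0,1],[0,0,.285]) for v in(155,320)];d=A[0]-A[1];by=np.arctan2(d[1],d[0]);print('board',A,'yaw',by)
bx=np.array([np.cos(by),np.sin(by),0]);bn=np.array([-np.sin(by),np.cos(by),0])
bow=onplane(t,(487.0,281.2),[0,0,1],[0,0,.261]);root=onplane(t,(506.5,281),[0,0,1],[0,0,.25])
print('bow top',bow,'out',bn@(bow-A[0]),'root',root,bn@(root-A[0]))
print('tri',tri(t,(487.0,281.2),s,(152.6,156)))
print('proj bow in scene',proj(s,bow),proj(s,bow-[0,0,.1]))
# chest lower front edge: greenness crossing, vertical profile
G=im[:,:,1]-im[:,:,0]
pts=[]
for u in range(270,368,3):
    r=G[225:270,u];i=np.where((r[:-1]>25)&(r[1:]<=25))[0]
    if len(i):k=i[-1];pts.append((u,225+k+(r[k]-25)/(r[k]-r[k+1])))
pts=np.array(pts);c2=np.polyfit(pts[:,0],pts[:,1],1);res=pts[:,1]-np.polyval(c2,pts[:,0]);print('low',c2,abs(res).max(),'topG',G[240,290])
E=[onplane(t,(u,np.polyval(c2,u)),[0,0,1],[0,0,.1]) for u in(262,375)];d=E[0]-E[1];cy=np.arctan2(d[1],d[0])-np.pi/2
cx=np.array([np.cos(cy),np.sin(cy),0]);print('chest yaw',cy,E)
n=-cx*.5+np.array([0,0,.866025])
for off in (0,.004):
    kh=onplane(t,(323.3,222.5),n,E[0]+n*off);print('keyhole',off,kh,'mid low edge',(E[0]+E[1])/2,'slope dist',cx@(kh-E[0])/.866)
E
```

```text
edge [  0.0258 502.9343] 55 55
board [array([ 0.6675, -0.3496,  0.285 ]), array([ 0.2672, -0.3596,  0.285 ])] yaw 0.02517563716779698
bow top [ 0.357  -0.3093  0.261 ] out 0.048088827878773915 root [ 0.3569 -0.3616  0.25  ] -0.004210174954052958
tri (array([ 0.358 , -0.307 ,  0.2698]), np.float64(0.0012744001934658165))
proj bow in scene [[152.9135 158.83  ]] [[163.3331 188.8129]]
low [  0.2622 162.9654] 0.13787664082269657 topG 9.0
chest yaw -0.24264492076558297 [array([0.4694, 0.2694, 0.1   ]), array([ 0.3905, -0.0493,  0.1   ])]
keyhole 0 [0.4972 0.0973 0.1395] mid low edge [0.4299 0.1101 0.1   ] slope dist 0.07898941368059362
keyhole 0.004 [0.4972 0.0973 0.1441] mid low edge [0.4299 0.1101 0.1   ] slope dist 0.07896979634948123
```

Candidates for the key: the steel key on the nearest hook (scene 154,162 / top 487,281), and two orange look-alikes standing on the ledge (scene 190,200 and 195,222; top 445,250 and 445,290). I choose the steel one. Crop c2 shows a flat steel bow edge-on with the hook bar through its eye, and the keyhole at top (323,222.5).

Request:
{"fn": "carry_out", "kwargs": {
  "steps": [
    [1, 0, 0, -0.008, 0, 0, -0.18],
    [1, 0, 0, -0.008, 0, 0, -0.18],
    [1, 0, 0, -0.008, 0, 0, -0.18],
    [1, 0, 0, -0.008, 0, 0, -0.18],
    [1, 0, 0, -0.008, 0, 0, -0.18],
    [1, 0, 0, -0.008, 0, 0, -0.18],
    [1, 0, 0, -0.008, 0, 0, -0.18],
    [1, 0, 0, -0.008, 0, 0, -0.18],
    [1, 0, 0, -0.008, 0, 0, -0.18],
    [1, 0, 0, -0.008, 0, 0, -0.18],
    [1, 0, 0, 0, 0, 0, -0.18],
    [1, 0, 0, 0, 0, 0, -0.028]
  ],
  "grip_force": 40
}}

```text
clock: 1.6
tcp_pos: [0.2306, 0.5266, 0.3299]
orientation: [-0.0, -0.012, 1.0, -0.0]
wrist_force: [0.4, 0.3, 0.5]
finger_gap: 0.0854
```

Request:
{"fn": "carry_out", "kwargs": {
  "steps": [
    [1, -0.018, -0.043, 0, 0, 0, 0],
    [1, -0.018, -0.043, 0, 0, 0, 0],
    [1, -0.018, -0.043, 0, 0, 0, 0],
    [1, -0.018, -0.043, 0, 0, 0, 0],
    [1, -0.018, -0.043, 0, 0, 0, 0],
    [1, -0.018, -0.043, 0, 0, 0, 0],
    [1, -0.018, -0.043, 0, 0, 0, 0],
    [1, -0.018, -0.043, 0, 0, 0, 0],
    [1, -0.018, -0.043, 0, 0, 0, 0],
    [1, -0.018, -0.043, 0, 0, 0, 0],
    [1, 0, 0, 0, 0, 0, 0]
  ]
}}

```text
clock: 2.98
tcp_pos: [0.422, 0.0989, 0.3298]
orientation: [-0.0, -0.008, 1.0, -0.0]
wrist_force: [0.5, -0.2, -0.3]
finger_gap: 0.0854
```

Request:
{"fn": "carry_out", "kwargs": {
  "steps": [
    [1, 0.007, -0.04, 0, 0, 0, 0],
    [1, 0.007, -0.04, 0, 0, 0, 0],
    [1, 0.007, -0.04, 0, 0, 0, 0],
    [1, 0.007, -0.04, 0, 0, 0, 0],
    [1, 0.007, -0.04, 0, 0, 0, 0],
    [1, 0.007, -0.04, 0, 0, 0, 0],
    [1, 0.007, -0.04, 0, 0, 0, 0],
    [1, 0.007, -0.04, 0, 0, 0, 0],
    [1, 0.007, -0.04, 0, 0, 0, 0],
    [1, 0, 0, 0, 0, 0, 0]
  ]
}}

```text
clock: 4.22
tcp_pos: [0.3669, -0.2614, 0.3296]
orientation: [-0.0, -0.01, 1.0, 0.0]
wrist_force: [0.3, 1.1, -0.0]
finger_gap: 0.0857
```

```bash
cat >> h.py <<'E'
def delta(P,Rt):
    "shift and rotvec in tool axes from measured pose to target"
    s=env.get_state();q=s['orientation'];R0=Ro.from_quat(np.r_[q[1:],q[0]])
    print('clk',s['clock'],'gap',s['finger_gap'],'F',s['wrist_force'],'M',s['ft_torque'],'q',s['joint_pos'])
    print('pos',s['tcp_pos'],'shift',R0.inv().apply(np.array(P)-s['tcp_pos']),'rv',(R0.inv()*Rt).as_rotvec())
def down(phi):
    x=np.array([np.cos(phi),np.sin(phi),0]);z=np.array([0,0,-1.]);return Ro.from_matrix(np.c_[x,np.cross(z,x),z])
KG=np.array([.357,-.309,.239]);BY=.0252
CY=-.2426;cx=np.array([np.cos(CY),np.sin(CY),0]);nk=-.5*cx+[0,0,.8660254];ux=.8660254*cx+[0,0,.5];lf=np.cross(nk,ux)
KH=np.array([.4972,.0973,.1435])
RK=Ro.from_matrix(np.c_[-ux,np.cross(-nk,-ux),-nk])   # tool at lock, home
np.set_printoptions(precision=4,suppress=True)
E
python3 -c "
from h import *
delta(KG,down(np.pi+BY))"
```

```text
clk 4.225 gap 0.08573086738174471 F [ 0.2957  1.0532 -0.0411] M [ 0.0776 -0.0464  0.0026] q [-0.7976  0.0588 -0.0749  1.438   0.0001 -2.3885]
pos [ 0.3669 -0.2614  0.3296] shift [ 0.0108 -0.0475  0.0906] rv [ 0.0008 -0.0005 -0.0051]
```

Request:
{"fn": "carry_out", "kwargs": {
  "steps": [
    [1, 0.0054, -0.0238, 0, 0, 0, -0.005],
    [1, 0.0054, -0.0238, 0, 0, 0, 0],
    [1, 0, 0, 0, 0, 0, 0],
    [1, 0, 0, 0.03, 0, 0, 0],
    [1, 0, 0, 0.03, 0, 0, 0],
    [1, 0, 0, 0.02, 0, 0, 0],
    [1, 0, 0, 0.0106, 0, 0, 0],
    [1, 0, 0, 0, 0, 0, 0],
    [1, 0, 0, 0, 0, 0, 0]
  ]
}}

```text
clock: 5.35
tcp_pos: [0.3579, -0.308, 0.2406]
orientation: [0.001, -0.015, 1.0, -0.0]
wrist_force: [-0.0, -0.1, -0.1]
finger_gap: 0.0856
```

```bash
python3 - <<'E'
from h import *
delta(KG,down(np.pi+BY))
T=cam('top');S=cam('scene')
def crop(I,x,y,w,h,f): return cv2.resize(I['color'][y:y+h,x:x+w,::-1],None,fx=f,fy=f,interpolation=cv2.INTER_CUBIC)
o=np.hstack([crop(T,450,245,70,70,5),np.zeros((350,10,3),np.uint8),crop(S,120,120,80,70,5)])
cv2.imwrite('pics/g1.png',o)
E
```

```text
clk 5.35 gap 0.08558557414099817 F [-0.012  -0.1052 -0.1336] M [-0.0192 -0.0266 -0.0551] q [-0.8809  0.1171 -0.2272  1.2252  0.0002 -2.4815]
pos [ 0.3579 -0.308   0.2406] shift [ 0.001  -0.001   0.0016] rv [-0.0009  0.001   0.0046]
```

View pics/g1.png

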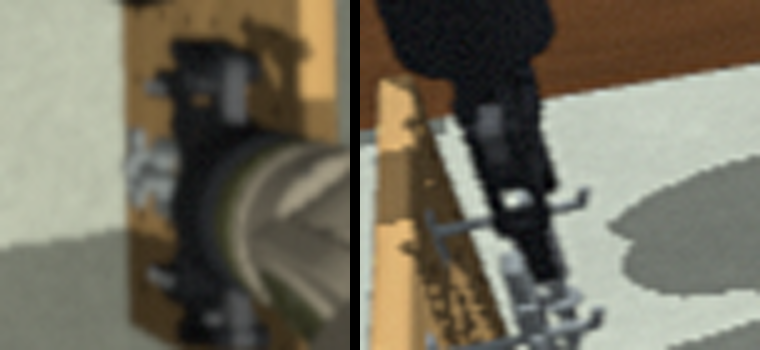

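Request:
{"fn": "carry_out", "kwargs": {
  "steps": [
    [-1, 0, 0, 0, 0, 0, 0],
    [-1, 0, 0, 0, 0, 0, 0],
    [-1, 0, 0, 0, 0, 0, 0],
    [-1, 0, 0, 0, 0, 0, 0],
    [-1, 0, 0, 0, 0, 0, 0],
    [-1, 0, 0, 0, 0, 0, 0]
  ],
  "grip_force": 60
}}

```text
clock: 6.2
tcp_pos: [0.3576, -0.3084, 0.24]
orientation: [0.0, -0.015, 1.0, -0.0]
wrist_force: [-0.5, -1.3, 2.6]
finger_gap: 0.0392
```

```bash
python3 -c "
from h import *
delta(KG,down(np.pi+BY))"
```

```text
clk 6.2 gap 0.03920939113123373 F [-0.4608 -1.3105  2.575 ] M [-0.1352 -0.0467  0.0338] q [-0.8818  0.1177 -0.228   1.2242 -0.     -2.482 ]
pos [ 0.3576 -0.3084  0.24  ] shift [ 0.0006 -0.0006  0.001 ] rv [-0.0008  0.0005  0.0042]
```

Request:
{"fn": "carry_out", "kwargs": {
  "steps": [
    [-1, 0, 0, -0.007, 0, 0, 0],
    [-1, 0, 0, -0.007, 0, 0, 0],
    [-1, 0, 0, 0, 0, 0, 0],
    [-1, 0, 0.01, 0, 0, 0, 0],
    [-1, 0, 0.015, 0, 0, 0, 0],
    [-1, 0, 0.02, 0, 0, 0, 0],
    [-1, 0, 0.02, 0, 0, 0, 0],
    [-1, 0, 0.02, -0.02, 0, 0, 0],
    [-1, 0, 0.02, -0.03, 0, 0, 0],
    [-1, 0, 0, -0.03, 0, 0, 0],
    [-1, 0, 0, 0, 0, 0, 0]
  ]
}}

```text
clock: 7.58
tcp_pos: [0.3551, -0.2025, 0.3358]
orientation: [0.002, -0.015, 1.0, -0.002]
wrist_force: [0.2, 0.4, -1.4]
finger_gap: 0.0392
```

```bash
python3 - <<'E'
from h import *
delta(KH+.120*nk,RK)
S=cam('scene');T=cam('top');save(S,'s2.png');save(T,'t2.png')
np.savez('s2.npz',**S);np.savez('t2.npz',**T)
P=env.get_state()['tcp_pos'];print(proj(S,P),proj(S,P-[0,0,.076]),proj(T,P))
o=S['color'][:,:,::-1][90:210,130:290];cv2.imwrite('pics/g2.png',cv2.resize(o,None,fx=5,fy=5,interpolation=2))
E
```

```text
clk 7.575 gap 0.0392394406924348 F [ 0.1866  0.4345 -1.3986] M [-0.01    0.0219 -0.0487] q [-0.7154 -0.0276 -0.148   1.4457  0.0002 -2.317 ]
pos [ 0.3551 -0.2025  0.3358] shift [-0.0932  0.3118  0.0878] rv [ 0.069  -0.5163  0.2678]
[[188.5574 126.8748]] [[194.9982 151.8509]] [[451.4644 285.4165]]
```

View pics/g2.png

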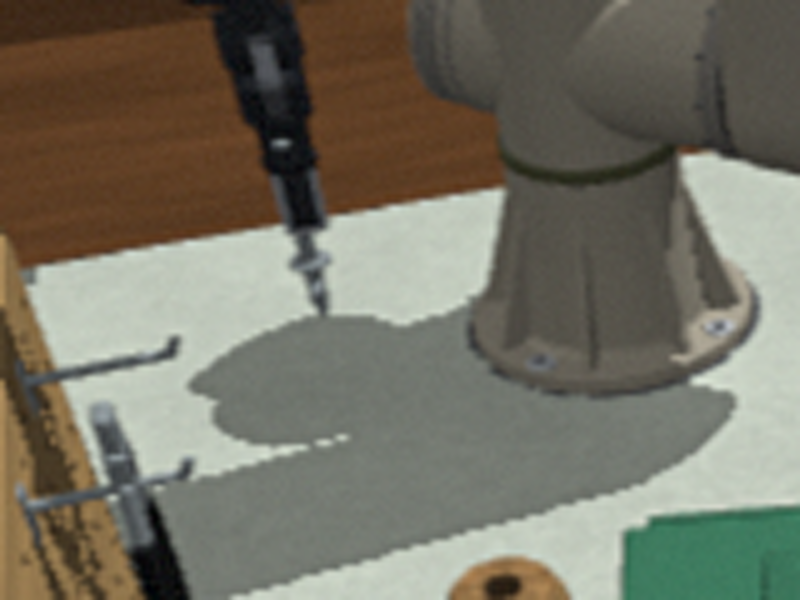

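The key hangs straight from the jaws; its tip is at scene pixel (194,152), about 1 px left of the prediction. Next I carry it towards the lock.

Request:
{"fn": "carry_out", "kwargs": {
  "steps": [
    [-1, -0.009, 0.0385, 0, 0, 0, 0],
    [-1, -0.009, 0.0385, 0, 0, 0, 0],
    [-1, -0.009, 0.0385, 0, 0, 0, 0],
    [-1, -0.009, 0.0385, 0, 0, 0, 0],
    [-1, -0.009, 0.0385, 0, 0, 0, 0],
    [-1, -0.009, 0.0385, 0, 0, 0, 0],
    [-1, -0.009, 0.0385, 0, 0, 0, 0],
    [-1, -0.009, 0.0385, 0, 0, 0, 0],
    [-1, 0, 0, 0, 0, 0, 0]
  ]
}}

```text
clock: 8.8
tcp_pos: [0.4166, 0.1089, 0.3319]
orientation: [-0.001, -0.017, 1.0, 0.0]
wrist_force: [-0.1, -0.3, -1.8]
finger_gap: 0.0392
```

```bash
python3 - <<'E'
from h import *
R=RK*Ro.from_rotvec([0,0,-np.pi/2])
delta(KH+.116*nk,R)
delta(KH+.116*nk,RK)
E
```

```text
clk 8.8 gap 0.03921324737235641 F [-0.1332 -0.3278 -1.8426] M [-0.0365 -0.0065  0.0107] q [ 0.0684  0.0213 -0.1087  1.4437  0.0004 -1.5356]
pos [0.4166 0.1089 0.3319] shift [-0.0246  0.0015  0.0879] rv [ 0.4498 -0.3408 -1.263 ]
clk 8.8 gap 0.03921324737235641 F [-0.1332 -0.3278 -1.8426] M [-0.0365 -0.0065  0.0107] q [ 0.0684  0.0213 -0.1087  1.4437  0.0004 -1.5356]
pos [0.4166 0.1089 0.3319] shift [-0.0246  0.0015  0.0879] rv [ 0.0721 -0.5231  0.2696]
```

Request:
{"fn": "carry_out", "kwargs": {
  "steps": [
    [-1, 0, 0, 0, 0.0562, -0.0426, -0.1579],
    [-1, 0, 0, 0, 0.0562, -0.0426, -0.1579],
    [-1, 0, 0, 0, 0.0562, -0.0426, -0.1579],
    [-1, 0, 0, 0, 0.0562, -0.0426, -0.1579],
    [-1, 0, 0, 0, 0.0562, -0.0426, -0.1579],
    [-1, 0, 0, 0, 0.0562, -0.0426, -0.1579],
    [-1, 0, 0, 0, 0.0562, -0.0426, -0.1579],
    [-1, 0, 0, 0, 0.0562, -0.0426, -0.1579],
    [-1, 0, 0, 0, 0, 0, 0]
  ]
}}

```text
clock: 9.93
tcp_pos: [0.4153, 0.1058, 0.3319]
orientation: [0.159, -0.593, 0.763, -0.205]
wrist_force: [0.1, -0.5, -1.1]
finger_gap: 0.0388
```

```bash
python3 - <<'E'
from h import *
R=RK*Ro.from_rotvec([0,0,-np.pi/2])
delta(KH+.116*nk,R)
E
```

```text
clk 9.925 gap 0.03883986933598317 F [ 0.109  -0.4997 -1.1005] M [ 0.1785  0.5564 -0.0142] q [ 0.2074 -0.3454 -0.5312  0.9063 -0.2224 -2.7394]
pos [0.4153 0.1058 0.3319] shift [-0.0116  0.0237  0.0879] rv [-0.0006 -0.0031 -0.0058]
```

Request:
{"fn": "carry_out", "kwargs": {
  "steps": [
    [-1, -0.003, 0.006, 0.022, 0, 0, 0],
    [-1, -0.003, 0.006, 0.022, 0, -0.003, -0.006],
    [-1, -0.003, 0.006, 0.022, 0, 0, 0],
    [-1, -0.0026, 0.0057, 0.022, 0, 0, 0],
    [-1, 0, 0, 0, 0, 0, 0],
    [-1, 0, 0, 0, 0, 0, 0]
  ]
}}

```text
clock: 10.68
tcp_pos: [0.4434, 0.1123, 0.2461]
orientation: [0.161, -0.596, 0.76, -0.204]
wrist_force: [0.2, 0.0, -1.0]
finger_gap: 0.0391
```

```bash
python3 - <<'E'
from h import *
R=RK*Ro.from_rotvec([0,0,-np.pi/2])
delta(KH+.116*nk,R)
T=cam('top');np.savez('t3.npz',**T)
s=env.get_state();q=s['orientation'];R0=Ro.from_quat(np.r_[q[1:],q[0]]);P=s['tcp_pos']
for d in(.047,.062,.076):print(d,proj(T,P+R0.apply([0,0,d])))
print(proj(T,KH))
x0,y0,f=290,200,10
o=cv2.resize(T['color'][y0:y0+58,x0:x0+78,::-1],None,fx=f,fy=f,interpolation=2)
cv2.imwrite('pics/g3.png',o)
E
```

```text
clk 10.675 gap 0.03911644990645216 F [ 0.2111  0.0277 -1.0164] M [0.1349 0.5353 0.0149] q [ 0.2064 -0.2544 -0.687   0.6561 -0.2187 -2.7476]
pos [0.4434 0.1123 0.2461] shift [0.0016 0.003  0.0008] rv [-0.0022  0.001   0.0008]
0.047 [[319.4866 234.1632]]
0.062 [[320.244  231.2735]]
0.076 [[320.9369 228.63  ]]
[[323.2862 222.5001]]
```

View pics/g3.png

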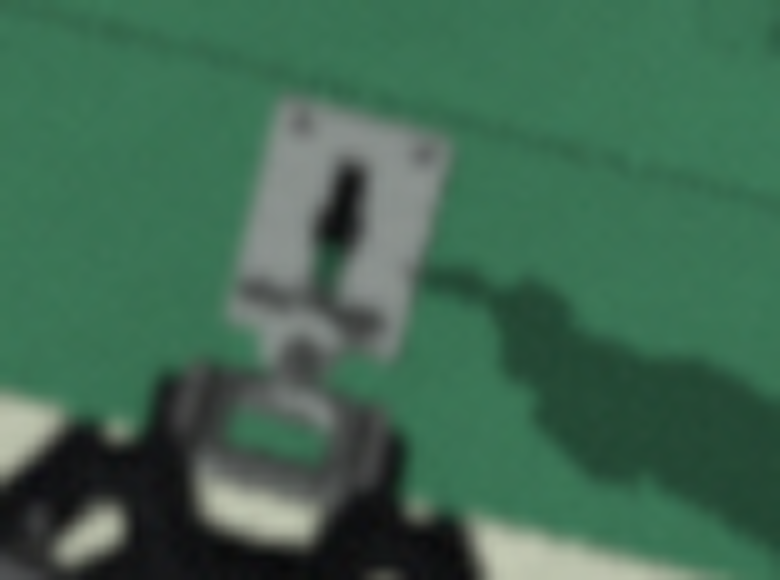

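The view shows the bits as two dark bars, centre (312,307) in the crop against a computed (309,308). So the key sits within about 1 mm of the TCP axis. The keyhole is at about (334,225). Next I turn the key into line with the slots.

Request:
{"fn": "carry_out", "kwargs": {
  "steps": [
    [-1, 0, 0, 0, 0, 0, 0.1746],
    [-1, 0, 0, 0, 0, 0, 0.1746],
    [-1, 0, 0, 0, 0, 0, 0.1746],
    [-1, 0, 0, 0, 0, 0, 0.1746],
    [-1, 0, 0, 0, 0, 0, 0.1746],
    [-1, 0, 0, 0, 0, 0, 0.1746],
    [-1, 0, 0, 0, 0, 0, 0.1746],
    [-1, 0, 0, 0, 0, 0, 0.1746],
    [-1, 0, 0, 0, 0, 0, 0.1746],
    [-1, 0, 0, 0, 0, 0, 0],
    [-1, 0, 0, 0, 0, 0, 0]
  ]
}}

```text
clock: 12.1
tcp_pos: [0.4433, 0.1125, 0.2464]
orientation: [0.259, 0.115, 0.959, -0.031]
wrist_force: [0.3, 0.6, -0.9]
finger_gap: 0.0393
```

```bash
python3 - <<'E'
from h import *
delta(KH+.085*nk+.0004*lf,RK)
E
```

```text
clk 12.1 gap 0.039321322805415095 F [ 0.2673  0.5758 -0.8763] M [ 0.1294  0.5702 -0.001 ] q [ 0.2069 -0.2558 -0.6879  0.6549 -0.2185 -1.1802]
pos [0.4433 0.1125 0.2464] shift [ 0.0031 -0.0015  0.0321] rv [0.0021 0.0037 0.0043]
```

Request:
{"fn": "carry_out", "kwargs": {
  "steps": [
    [-1, 0.0031, -0.0015, 0.01, 0.002, 0.0037, 0.0043],
    [-1, 0, 0, 0.011, 0, 0, 0],
    [-1, 0, 0, 0.011, 0, 0, 0],
    [-1, 0, 0, 0, 0, 0, 0],
    [-1, 0, 0, 0, 0, 0, 0],
    [-1, 0, 0, 0, 0, 0, 0]
  ]
}}

```text
clock: 12.85
tcp_pos: [0.4558, 0.1079, 0.2168]
orientation: [0.257, 0.118, 0.959, -0.031]
wrist_force: [0.1, 0.7, -0.6]
finger_gap: 0.039
```

```bash
python3 - <<'E'
from h import *
delta(KH+.085*nk+.0004*lf,RK)
T=cam('top')
x0,y0,f=300,200,10
o=cv2.resize(T['color'][y0:y0+50,x0:x0+50,::-1],None,fx=f,fy=f,interpolation=2)
cv2.imwrite('pics/g4.png',o)
E
```

```text
clk 12.85 gap 0.038998461814285054 F [ 0.1391  0.7457 -0.5946] M [ 0.0934  0.5153 -0.0017] q [ 0.1864 -0.2096 -0.7304  0.567  -0.2094 -1.1912]
pos [0.4558 0.1079 0.2168] shift [-0.0003  0.0001 -0.0002] rv [-0.0001 -0.0005 -0.0024]
```

View pics/g4.png

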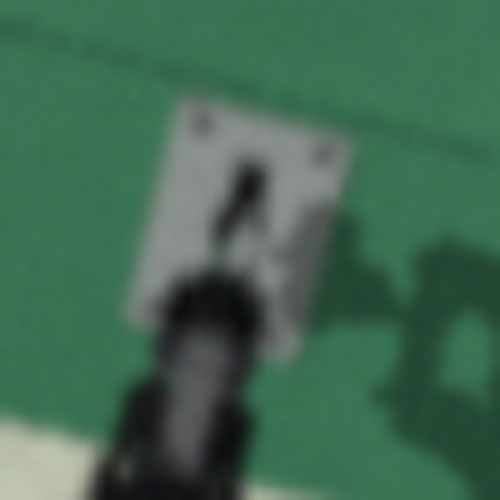

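```bash
python3 - <<'E'
from h import *
T=cam('top');A=np.load('top0.npz')['color'].mean(2);B=T['color'].mean(2)
print('before');print(A[214:230,316:332].astype(int));print('now');print(B[214:230,316:332].astype(int))
s=env.get_state();q=s['orientation'];R0=Ro.from_quat(np.r_[q[1:],q[0]]);P=s['tcp_pos']
for x,d in((0,.076),(-.02,.054),(-.02,.07),(-.005,.054),(-.005,.07)):
  print(x,d,proj(T,[P+R0.apply([x,y,d]) for y in(-.003,.003)]).ravel())
E
```

```text
before
[[105 129 137 136 136 135 137 137 133 133 135 137 138 136 132 119]
 [110 132 140 139 140 139 135 124 113 116 126 133 136 136 130 113]
 [117 135 139 137 139 138 130 105  77  80 101 128 135 137 134 122]
 [123 135 139 137 138 137 125  88  48  45  82 124 138 139 138 136]
 [128 137 138 138 138 135 118  71  27  34  80 126 137 138 139 140]
 [132 139 139 138 138 131 106  57  22  39  84 127 137 138 139 139]
 [135 140 140 138 134 117  83  41  20  47  93 129 137 137 136 137]
 [135 138 138 138 128  98  57  23  20  51  97 130 138 138 138 136]
 [136 137 138 136 123  83  37  13  18  48  94 130 139 137 139 135]
 [138 138 138 136 122  79  36  20  27  61 103 133 139 139 139 134]
 [140 139 139 138 125  85  47  36  43  79 119 135 137 139 137 130]
 [139 139 139 138 126  90  59  52  69 103 129 137 137 138 135 123]
 [137 138 137 136 124  86  58  63  90 122 136 140 138 137 135 119]
 [139 136 137 132 115  76  59  73 106 131 139 140 139 139 132 113]
 [137 137 138 130 104  73  62  81 115 134 138 138 139 138 128 106]
 [129 136 139 131 110  91  82  93 124 135 138 138 138 137 123  94]]
now
[[106 131 140 13
[... 602 characters left out ...]
39 124  81  61  93 115 109 113 127 126 102  89  84]
 [142 141 142 141 126  90  82 115 126 117 120 118 110  95  86  82]
 [141 140 138 135 123  96  96 119 125 117 121 109  97  88  86  80]
 [138 132 124 115  98  78  87 107 110 111 128 120 107  92  85  76]
 [129 110  91  80  58  44  59  74  78 102 129 130 112  93  85  74]
 [114  77  52  44  28  24  30  37  53  86 117 123 102  88  82  70]
 [ 89  51  22  22  21  18  16  19  34  62  93 108  93  85  80  63]]
0 0.076 [323.787  224.4248 321.6464 223.8601]
-0.02 0.054 [324.4207 222.1209 322.2321 221.5437]
-0.02 0.07 [325.1621 219.2561 322.9972 218.6853]
-0.005 0.054 [323.1687 226.8483 320.9921 226.2741]
-0.005 0.07 [323.9196 223.9479 321.7665 223.38  ]
```

Request:
{"fn": "carry_out", "kwargs": {
  "steps": [
    [-1, 0, 0.0018, 0, 0, 0, 0],
    [-1, 0, 0, 0, 0, 0, 0],
    [-1, 0, 0, 0, 0, 0, 0]
  ]
}}

```text
clock: 13.32
tcp_pos: [0.4561, 0.1097, 0.2165]
orientation: [0.257, 0.118, 0.959, -0.031]
wrist_force: [-0.0, -0.8, -1.9]
finger_gap: 0.0391
```

```bash
python3 - <<'E'
from h import *
delta(KH+.085*nk+.0022*lf,RK)
T=cam('top');A=np.load('top0.npz')['color'].mean(2);B=T['color'].mean(2)
print(B[219:228,316:332].astype(int))
print(((B-A)[219:228,319:328]/(128-np.minimum(A,115))[219:228,319:328]).round(2))
E
```

```text
clk 13.325 gap 0.039092095388939554 F [-0.0468 -0.7857 -1.9491] M [0.1753 0.5021 0.0103] q [ 0.1913 -0.2068 -0.7288  0.5672 -0.2116 -1.1868]
pos [0.4561 0.1097 0.2165] shift [-0.0006  0.0001 -0.0003] rv [-0.0001 -0.0009 -0.0023]
[[135 141 141 140 137 132 108  61  30  43  86 128 138 133 128 134]
 [137 141 142 140 136 119  87  52  48  59  97 130 133 118 106 113]
 [138 141 140 140 130 102  67  61  65  67  99 130 130 104  92  91]
 [139 140 140 138 126  88  70  93  92  74  96 127 125  99  88  86]
 [141 140 140 138 123  85  86 117 112  81  98 114 111  94  86  85]
 [142 141 142 139 127 100 107 128 118  93 106 100  92  88  87  82]
 [140 139 136 135 126 110 118 124 115 108 118 101  88  86  85  79]
 [134 125 118 109 100  92 100 106 108 122 128 113  93  86  83  78]
 [117  96  77  61  57  54  62  71  93 127 133 115  95  87  84  74]]
[[ 0.15 -0.08  0.08  0.12  0.05  0.08  0.05  0.05  0.13]
 [ 0.13  0.21  0.18  0.08  0.13  0.27  0.14  0.1   0.05]
 [ 0.1   0.1   0.12  0.14  0.36  0.42  0.21  0.05  0.03]
 [ 0.15  0.18  0.11  0.37  0.7   0.68  0.32  0.05 -0.28]
 [ 0.21  0.1   0.12  0.55  0.9   0.84  0.3  -0.21 -1.41]
 [ 0.1   0.1   0.36  0.74  1.    0.88  0.29 -1.   -2.69]
 [-0.23  0.    0.53  0.85  0.95  0.79  0.21 -0.87 -2.79]
 [-2.08 -1.79  0.15  0.6   0.66  0.49  0.   -0.67 -2.03]
 [-5.46 -4.46 -0.42  0.04 -0.04 -0.6  -0.33 -0.46 -1.92]]
```

Request:
{"fn": "carry_out", "kwargs": {
  "steps": [
    [-1, 0, 0, 0.005, 0, 0, 0],
    [-1, 0, 0, 0.005, 0, 0, 0],
    [-1, 0, 0, 0.004, 0, 0, 0],
    [-1, 0, 0, 0, 0, 0, 0],
    [-1, 0, 0, 0, 0, 0, 0]
  ]
}}

```text
clock: 14.0
tcp_pos: [0.4629, 0.1079, 0.2043]
orientation: [0.256, 0.118, 0.959, -0.031]
wrist_force: [0.4, 0.1, 0.2]
finger_gap: 0.0387
```

```bash
python3 - <<'E'
from h import *
delta(KH+.071*nk+.0022*lf,RK)
E
```

```text
clk 14.0 gap 0.03870611164442853 F [0.3697 0.0642 0.1695] M [0.1378 0.5828 0.0334] q [ 0.1826 -0.1835 -0.744   0.5273 -0.2077 -1.1944]
pos [0.4629 0.1079 0.2043] shift [-0.0006  0.0002 -0.0004] rv [-0.0004 -0.0011 -0.0024]
```

Request:
{"fn": "carry_out", "kwargs": {
  "steps": [
    [-1, 0, 0, 0.003, 0, 0, 0],
    [-1, 0, 0, 0.003, 0, 0, 0],
    [-1, 0, 0, 0.003, 0, 0, 0],
    [-1, 0, 0, 0, 0, 0, 0],
    [-1, 0, 0, 0, 0, 0, 0]
  ]
}}

```text
clock: 14.62
tcp_pos: [0.4672, 0.1068, 0.1965]
orientation: [0.256, 0.118, 0.959, -0.031]
wrist_force: [0.1, -0.0, -1.4]
finger_gap: 0.0393
```

```bash
python3 - <<'E'
from h import *
delta(KH+.062*nk+.0022*lf,RK)
E
```

```text
clk 14.625 gap 0.039287019069546854 F [ 0.1186 -0.0317 -1.3824] M [0.1547 0.5049 0.0121] q [ 0.1773 -0.1681 -0.7534  0.5015 -0.2052 -1.1992]
pos [0.4672 0.1068 0.1965] shift [-0.0007  0.0002 -0.0004] rv [-0.0003 -0.0011 -0.0024]
```

Bits entering without force. Continue to the collar.

Request:
{"fn": "carry_out", "kwargs": {
  "steps": [
    [-1, 0, 0, 0.003, 0, 0, 0],
    [-1, 0, 0, 0.003, 0, 0, 0],
    [-1, 0, 0, 0.003, 0, 0, 0],
    [-1, 0, 0, 0.003, 0, 0, 0],
    [-1, 0, 0, 0, 0, 0, 0],
    [-1, 0, 0, 0, 0, 0, 0]
  ]
}}

```text
clock: 15.38
tcp_pos: [0.473, 0.1053, 0.1861]
orientation: [0.256, 0.118, 0.959, -0.031]
wrist_force: [-0.3, -0.7, -0.8]
finger_gap: 0.039
```

```bash
python3 - <<'E'
from h import *
delta(KH+.050*nk+.0022*lf,RK)
E
```

```text
clk 15.375 gap 0.03901385590254125 F [-0.2687 -0.6547 -0.806 ] M [0.0776 0.4912 0.0277] q [ 0.1704 -0.1468 -0.7651  0.4672 -0.202  -1.2054]
pos [0.473  0.1053 0.1861] shift [-0.0007  0.0002 -0.0004] rv [-0.0003 -0.0011 -0.0024]
```

Request:
{"fn": "carry_out", "kwargs": {
  "steps": [
    [-1, 0, 0, 0.0015, 0, 0, 0],
    [-1, 0, 0, 0.0015, 0, 0, 0],
    [-1, 0, 0, 0.001, 0, 0, 0],
    [-1, 0, 0, 0, 0, 0, 0],
    [-1, 0, 0, 0, 0, 0, 0]
  ]
}}

```text
clock: 16.0
tcp_pos: [0.475, 0.1049, 0.1826]
orientation: [0.256, 0.118, 0.959, -0.031]
wrist_force: [0.4, 0.1, -0.1]
finger_gap: 0.0387
```

```bash
python3 - <<'E'
from h import *
delta(KH+.046*nk+.0022*lf,RK)
E
```

```text
clk 16.0 gap 0.03874495824548131 F [ 0.3516  0.1278 -0.1151] M [0.1578 0.5309 0.0017] q [ 0.1682 -0.1396 -0.7689  0.4557 -0.2009 -1.2075]
pos [0.475  0.1049 0.1826] shift [-0.0007  0.0002 -0.0004] rv [-0.0003 -0.0011 -0.0024]
```

Request:
{"fn": "carry_out", "kwargs": {
  "steps": [
    [-1, 0, 0, 0.001, 0, 0, 0],
    [-1, 0, 0, 0.001, 0, 0, 0],
    [-1, 0, 0, 0, 0, 0, 0],
    [-1, 0, 0, 0, 0, 0, 0]
  ]
}}

```text
clock: 16.5
tcp_pos: [0.4759, 0.1046, 0.1809]
orientation: [0.256, 0.118, 0.959, -0.031]
wrist_force: [-0.0, 0.4, -0.8]
finger_gap: 0.0389
```

Request:
{"fn": "carry_out", "kwargs": {
  "steps": [
    [-1, 0, 0, 0.001, 0, 0, 0],
    [-1, 0, 0, 0, 0, 0, 0],
    [-1, 0, 0, 0, 0, 0, 0]
  ]
}}

```text
clock: 16.88
tcp_pos: [0.4761, 0.1046, 0.1807]
orientation: [0.257, 0.118, 0.959, -0.031]
wrist_force: [-7.7, 0.5, 7.0]
finger_gap: 0.0389
```

Request:
{"fn": "carry_out", "kwargs": {
  "steps": [
    [-1, 0, 0, 0.001, 0, 0, 0],
    [-1, 0, 0, 0, 0, 0, 0],
    [-1, 0, 0, 0, 0, 0, 0]
  ]
}}

```text
clock: 17.25
tcp_pos: [0.4763, 0.1047, 0.1806]
orientation: [0.257, 0.118, 0.959, -0.031]
wrist_force: [-17.2, 2.0, 18.0]
finger_gap: 0.0388
```

Request:
{"fn": "carry_out", "kwargs": {
  "steps": [
    [-1, 0.0015, 0, -0.0008, 0, 0, 0],
    [-1, 0, 0, 0, 0, 0, 0],
    [-1, 0, 0, 0, 0, 0, 0]
  ]
}}

```text
clock: 17.62
tcp_pos: [0.4758, 0.1049, 0.1805]
orientation: [0.258, 0.118, 0.959, -0.031]
wrist_force: [-8.4, 0.3, 10.8]
finger_gap: 0.0393
```

```bash
python3 - <<'E'
from h import *
delta(KH+.0435*nk+.0022*lf-.0015*ux,RK)
E
```

```text
clk 17.625 gap 0.03929928393702253 F [-8.4167  0.2893 10.7572] M [-0.0572  0.8169 -0.1938] q [ 0.1682 -0.1366 -0.7737  0.4456 -0.2013 -1.2077]
pos [0.4758 0.1049 0.1805] shift [ 0.0004 -0.0001 -0.0002] rv [ 0.0002  0.0012 -0.0026]
```

Request:
{"fn": "carry_out", "kwargs": {
  "steps": [
    [-1, -0.00025, 0, 0, 0, 0, 0.14],
    [-1, -0.00025, 0, 0, 0, 0, 0.14],
    [-1, -0.00025, 0, 0, 0, 0, 0.14],
    [-1, -0.00025, 0, 0, 0, 0, 0.14],
    [-1, 0, 0, 0, 0, 0, 0]
  ]
}}

```text
clock: 18.25
tcp_pos: [0.477, 0.1045, 0.1812]
orientation: [0.256, 0.379, 0.888, 0.042]
wrist_force: [-5.6, 0.5, 9.8]
finger_gap: 0.0392
```

```bash
python3 - <<'E'
from h import *
delta(KH+.0435*nk+.0022*lf-.0015*ux,RK)
E
```

```text
clk 18.25 gap 0.039214532429630966 F [-5.5636  0.4668  9.787 ] M [-0.1223  0.602  -0.1867] q [ 0.1667 -0.1358 -0.7716  0.446  -0.2008 -0.648 ]
pos [0.477  0.1045 0.1812] shift [ 0.0016 -0.0009 -0.0002] rv [ 0.0007  0.0018 -0.5638]
```

Turning smoothly. Continue.

Request:
{"fn": "carry_out", "kwargs": {
  "steps": [
    [-1, -0.00025, 0, 0, 0, 0, 0.14],
    [-1, -0.00025, 0, 0, 0, 0, 0.14],
    [-1, -0.00025, 0, 0, 0, 0, 0.14],
    [-1, -0.00025, 0, 0, 0, 0, 0.14],
    [-1, -0.00025, 0, 0, 0, 0, 0.14],
    [-1, 0, 0, 0, 0, 0, 0]
  ]
}}

```text
clock: 19.0
tcp_pos: [0.4771, 0.1029, 0.1815]
orientation: [0.227, 0.661, 0.704, 0.126]
wrist_force: [-8.3, -1.2, 10.4]
finger_gap: 0.0392
```

Request:
{"fn": "carry_out", "kwargs": {
  "steps": [
    [-1, 0, 0, 0, 0, 0, 0.07],
    [-1, 0, 0, 0, 0, 0, 0],
    [-1, 0, 0, 0, 0, 0, 0]
  ]
}}

```text
clock: 19.38
tcp_pos: [0.477, 0.1029, 0.1814]
orientation: [0.222, 0.685, 0.681, 0.134]
wrist_force: [-7.5, -2.3, 11.0]
finger_gap: 0.0391
```

```bash
python3 - <<'E'
from h import *
delta(KH+.0435*nk+.0022*lf-.0015*ux,RK)
print('Mz about tool z',Ro.from_quat(np.roll(env.get_state()['orientation'],-1)).inv().apply(env.get_state()['ft_torque']))
S=cam('scene');cv2.imwrite('pics/g5.png',cv2.resize(S['color'][100:300,220:420,::-1],None,fx=3,fy=3))
E
```

```text
clk 19.375 gap 0.03910063747383267 F [-7.5138 -2.285  10.9501] M [-0.574   0.8699 -0.3624] q [ 0.1632 -0.1366 -0.7713  0.4473 -0.2005  0.118 ]
pos [0.477  0.1029 0.1814] shift [ 0.0021 -0.0019 -0.0002] rv [-0.0001  0.0023 -1.3327]
Mz about tool z [ 0.8857 -0.6541 -0.0715]
```

View pics/g5.png

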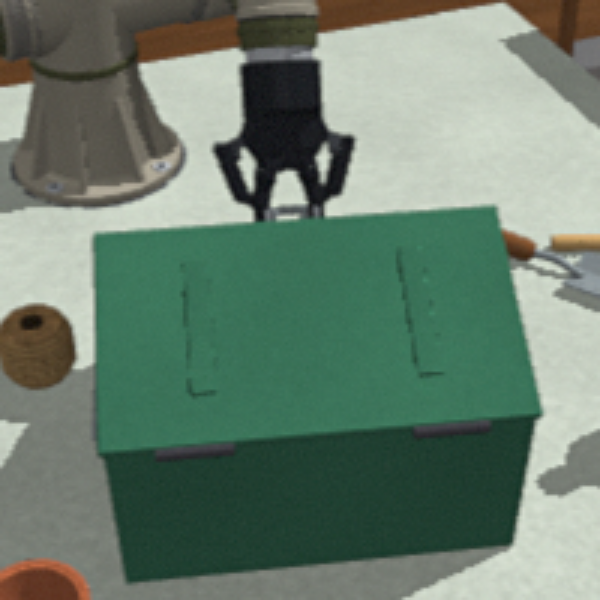

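Lid front edge has risen from rows 187–192 to 169–178, so it has sprung. I turn a little further to reach the stop.

Request:
{"fn": "carry_out", "kwargs": {
  "steps": [
    [-1, 0, 0, 0, 0, 0, 0.06],
    [-1, 0, 0, 0, 0, 0, 0],
    [-1, 0, 0, 0, 0, 0, 0.04],
    [-1, 0, 0, 0, 0, 0, 0],
    [-1, 0, 0, 0, 0, 0, 0]
  ]
}}

```text
clock: 20.05
tcp_pos: [0.4773, 0.1026, 0.1816]
orientation: [0.216, 0.717, 0.647, 0.145]
wrist_force: [-5.8, -3.2, 9.6]
finger_gap: 0.039
```

```bash
python3 - <<'E'
from h import *
delta(KH+.0435*nk+.0022*lf-.0015*ux,RK)
print('Mz about tool z',Ro.from_quat(np.roll(env.get_state()['orientation'],-1)).inv().apply(env.get_state()['ft_torque']))
S=cam('scene')
cz=np.array([0,0,1.])
for a in(0,.2,.3,.4,.5):
    top=KH+.045*ux  # front lid edge approx
    e=KH+.045*ux;e=e*[1,1,0]+[0,0,.174];h=e+.198*cx
    p=h-.198*np.cos(a)*cx+.198*np.sin(a)*cz;print(a,proj(S,[p+.165*lf,p-.165*lf]).ravel())
g=S['color'].astype(int);m=(g[:,:,1]-g[:,:,0]>35)
for u in(265,370):print(u,np.where(m[120:260,u])[0][0]+120)
E
```

```text
clk 20.05 gap 0.03896613795149824 F [-5.8025 -3.2396  9.6296] M [-1.5077  0.6684  0.6856] q [ 0.1633 -0.1364 -0.771   0.4469 -0.2018  0.2152]
pos [0.4773 0.1026 0.1816] shift [ 0.0022 -0.0025 -0.0002] rv [-0.0002  0.0037 -1.43  ]
Mz about tool z [ 0.4293 -1.0101 -1.4091]
0 [377.0591 186.5477 256.9585 195.3903]
0.2 [378.7532 175.8582 255.2162 184.6078]
0.3 [379.8809 171.0636 254.2985 179.8009]
0.4 [381.1985 166.7016 253.3553 175.4514]
0.5 [382.7069 162.8266 252.3919 171.6151]
265 177
370 170
```

Request:
{"fn": "carry_out", "kwargs": {
  "steps": [
    [-1, 0.00022, 0, 0, 0, 0, -0.143],
    [-1, 0.00022, 0, 0, 0, 0, -0.143],
    [-1, 0.00022, 0, 0, 0, 0, -0.143],
    [-1, 0.00022, 0, 0, 0, 0, -0.143],
    [-1, 0.00022, 0, 0, 0, 0, -0.143],
    [-1, 0.00022, 0, 0, 0, 0, -0.143],
    [-1, 0.00022, 0, 0, 0, 0, -0.143],
    [-1, 0.00022, 0, 0, 0, 0, -0.143],
    [-1, 0.00022, 0, 0, 0, 0, -0.143],
    [-1, 0.00022, 0, 0, 0, 0, -0.143],
    [-1, 0, 0, 0, 0, 0, 0],
    [-1, 0, 0, 0, 0, 0, 0]
  ]
}}

```text
clock: 21.6
tcp_pos: [0.4757, 0.1059, 0.1802]
orientation: [0.257, 0.117, 0.959, -0.03]
wrist_force: [-9.3, 3.1, 9.4]
finger_gap: 0.039
```

```bash
cat > d.py <<'E'
from h import *
import sys
delta(KH+float(sys.argv[1])*nk+.0022*lf-.0015*ux,RK)
s=env.get_state();R=Ro.from_quat(np.roll(s['orientation'],-1)).inv();print('tool F',R.apply(s['wrist_force']),'M',R.apply(s['ft_torque']))
E
python3 d.py .0435
```

```text
clk 21.6 gap 0.0390426415218605 F [-9.2518  3.0962  9.3527] M [0.3719 1.0788 0.1477] q [ 0.1693 -0.1358 -0.773   0.4465 -0.1996 -1.2075]
pos [0.4757 0.1059 0.1802] shift [-0.     -0.001  -0.0002] rv [ 0.0019 -0.0003 -0.0017]
tool F [  3.7508   0.8018 -12.9593] M [-0.1602  1.1369 -0.0749]
```

Request:
{"fn": "carry_out", "kwargs": {
  "steps": [
    [-1, 0, -0.001, -0.001, 0, 0, 0],
    [-1, 0, 0, -0.002, 0, 0, 0],
    [-1, 0, 0, -0.003, 0, 0, 0],
    [-1, 0, 0, -0.003, 0, 0, 0],
    [-1, 0, 0, 0, 0, 0, 0]
  ]
}}

```text
clock: 22.22
tcp_pos: [0.4709, 0.1054, 0.1872]
orientation: [0.256, 0.118, 0.959, -0.031]
wrist_force: [0.1, 3.2, 0.2]
finger_gap: 0.0394
```

```bash
python3 d.py .0525
```

```text
clk 22.225 gap 0.03935272123062714 F [0.121  3.1994 0.2178] M [0.906  0.5862 0.3534] q [ 0.1711 -0.1526 -0.7665  0.4716 -0.2018 -1.205 ]
pos [0.4709 0.1054 0.1872] shift [-0.0004  0.0007 -0.0009] rv [ 0.0002 -0.0012 -0.0022]
tool F [ 0.4625  3.1339 -0.5129] M [-0.8148  0.7885  0.0625]
```

Request:
{"fn": "carry_out", "kwargs": {
  "steps": [
    [-1, 0, 0.0006, -0.003, 0, 0, 0],
    [-1, 0, 0, -0.004, 0, 0, 0],
    [-1, 0, 0, -0.004, 0, 0, 0],
    [-1, 0, 0, 0, 0, 0, 0]
  ]
}}

```text
clock: 22.72
tcp_pos: [0.4658, 0.1069, 0.1971]
orientation: [0.257, 0.118, 0.959, -0.031]
wrist_force: [-0.3, 0.7, -1.2]
finger_gap: 0.0391
```

```bash
python3 d.py .0645
```

```text
clk 22.725 gap 0.03907451649547786 F [-0.3043  0.6832 -1.1528] M [0.2095 0.5053 0.0766] q [ 0.1788 -0.1716 -0.7548  0.5033 -0.2066 -1.198 ]
pos [0.4658 0.1069 0.1971] shift [-0.0001  0.0005 -0.0017] rv [-0.0008 -0.0003 -0.0024]
tool F [0.9756 0.5883 0.7684] M [-0.108   0.5411 -0.0258]
```

Request:
{"fn": "carry_out", "kwargs": {
  "steps": [
    [-1, 0, 0, -0.01, 0, 0, 0],
    [-1, 0, 0, -0.02, 0, 0, 0],
    [-1, 0, 0, -0.035, 0, 0, 0],
    [-1, 0, 0, -0.035, 0, 0, 0],
    [-1, 0, 0, -0.035, 0, 0, 0],
    [-1, 0, 0, 0, 0, 0, 0]
  ]
}}

```text
clock: 23.48
tcp_pos: [0.401, 0.1237, 0.3171]
orientation: [0.259, 0.118, 0.958, -0.03]
wrist_force: [0.9, 0.9, -0.9]
finger_gap: 0.0394
```

```bash
python3 - <<'E'
from h import *
delta([.3577,-.2,.335],down(np.pi+BY+.0042*0-.003))
E
```

```text
clk 23.475 gap 0.039375993961276834 F [ 0.8892  0.898  -0.9269] M [0.1493 0.4978 0.0249] q [ 0.2742 -0.3534 -0.5716  0.8822 -0.2497 -1.1118]
pos [0.401  0.1237 0.3171] shift [-0.0408 -0.3245  0.0019] rv [-0.067   0.5253 -0.2608]
```

Request:
{"fn": "carry_out", "kwargs": {
  "steps": [
    [-1, 0, 0, 0, -0.0168, 0.1313, -0.067],
    [-1, 0, 0, 0, -0.0168, 0.1313, -0.067],
    [-1, 0, 0, 0, -0.0168, 0.1313, -0.067],
    [-1, 0, 0, 0, -0.0168, 0.1313, -0.067],
    [-1, 0, 0, 0, 0, 0, 0]
  ]
}}

```text
clock: 24.1
tcp_pos: [0.4021, 0.1225, 0.3113]
orientation: [-0.005, -0.013, 1.0, -0.002]
wrist_force: [0.1, 0.1, -0.8]
finger_gap: 0.039
```

```bash
python3 - <<'E'
from h import *
delta([.3565,-.21,.335],down(np.pi+.0294))
E
```

```text
clk 24.1 gap 0.03904913623962446 F [ 0.0669  0.1034 -0.8033] M [0.0445 0.     0.0064] q [ 0.1059  0.0086 -0.1716  1.4011 -0.0026 -1.4907]
pos [0.4021 0.1225 0.3113] shift [ 0.0544 -0.3313 -0.022 ] rv [-0.0034 -0.0103 -0.0036]
```

Request:
{"fn": "carry_out", "kwargs": {
  "steps": [
    [-1, 0.006, -0.0368, -0.0024, 0, 0, 0],
    [-1, 0.006, -0.0368, -0.0024, 0, 0, 0],
    [-1, 0.006, -0.0368, -0.0024, 0, 0, 0],
    [-1, 0.006, -0.0368, -0.0024, 0, 0, 0],
    [-1, 0.006, -0.0368, -0.0024, 0, 0, 0],
    [-1, 0.006, -0.0368, -0.0024, 0, 0, 0],
    [-1, 0.006, -0.0368, -0.0024, 0, 0, 0],
    [-1, 0.006, -0.0368, -0.0024, 0, 0, 0],
    [-1, 0.006, -0.0368, -0.0024, 0, 0, 0],
    [-1, 0, 0, 0, 0, 0, 0],
    [-1, 0, 0, 0, 0, 0, 0]
  ]
}}

```text
clock: 25.48
tcp_pos: [0.3554, -0.2085, 0.3362]
orientation: [-0.003, -0.014, 1.0, -0.002]
wrist_force: [0.0, -0.0, -1.9]
finger_gap: 0.0388
```

```bash
python3 - <<'E'
from h import *
bn=np.array([-np.sin(BY),np.cos(BY),0])
G=np.array([.3577,-.3083,.2403])
delta(G+.07*bn+[0,0,.0145],down(np.pi+.0294))
S=cam('scene');P=env.get_state()['tcp_pos'];print(proj(S,P-[0,0,.076]),proj(S,P))
o=S['color'][:,:,::-1][90:210,120:280];cv2.imwrite('pics/g6.png',cv2.resize(o,None,fx=5,fy=5,interpolation=2))
E
```

```text
clk 25.475 gap 0.03884886930952536 F [ 0.0071 -0.0122 -1.8562] M [-0.0119  0.0632  0.0456] q [-0.7217 -0.015  -0.135   1.4528 -0.0062 -2.32  ]
pos [ 0.3554 -0.2085  0.3362] shift [-0.0002 -0.0295  0.0814] rv [-0.0031 -0.0057 -0.0019]
[[192.5753 151.5771]] [[185.982  126.4704]]
```

View pics/g6.png

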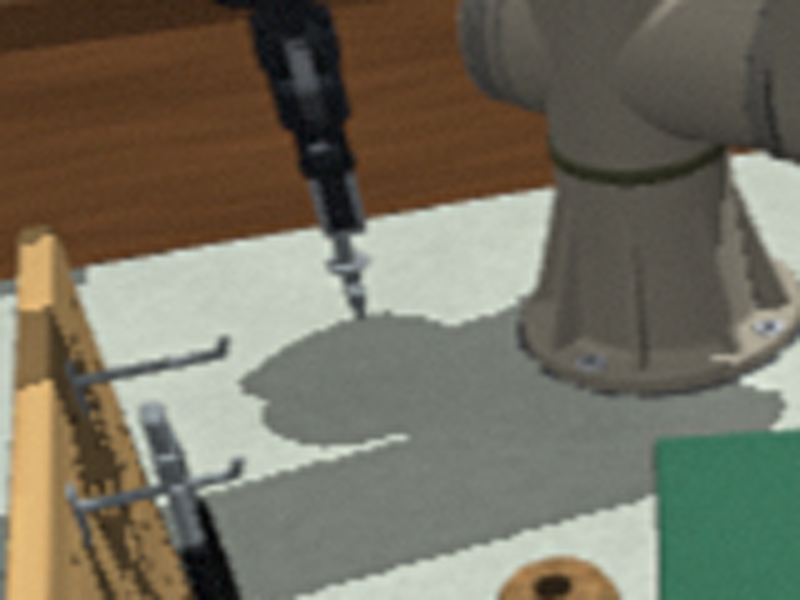

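Request:
{"fn": "carry_out", "kwargs": {
  "steps": [
    [-1, 0, -0.0295, 0, -0.003, -0.0057, -0.002],
    [-1, 0, 0, 0.03, 0, 0, 0],
    [-1, 0, 0, 0.03, 0, 0, 0],
    [-1, 0, 0, 0.0214, 0, 0, 0],
    [-1, 0, 0, 0, 0, 0, 0],
    [-1, 0, 0, 0, 0, 0, 0]
  ]
}}

```text
clock: 26.28
tcp_pos: [0.3572, -0.2383, 0.256]
orientation: [0.0, -0.016, 1.0, -0.0]
wrist_force: [-0.2, -0.1, -0.5]
finger_gap: 0.0392
```

```bash
python3 - <<'E'
from h import *
bn=np.array([-np.sin(BY),np.cos(BY),0])
G=np.array([.3577,-.3083,.2403])
delta(G+[0,0,.0145],down(np.pi+.0294))
E
```

```text
clk 26.275 gap 0.03918943165945924 F [-0.2235 -0.0559 -0.5217] M [ 0.0397 -0.015   0.009 ] q [-0.7758  0.0288 -0.2857  1.2555 -0.     -2.3779]
pos [ 0.3572 -0.2383  0.256 ] shift [ 0.0017 -0.07    0.0012] rv [-0.0006  0.0005  0.002 ]
```

Request:
{"fn": "carry_out", "kwargs": {
  "steps": [
    [-1, 0.0017, -0.015, 0.001, 0, 0, 0.002],
    [-1, 0, -0.015, 0, 0, 0, 0],
    [-1, 0, -0.012, 0, 0, 0, 0],
    [-1, 0, 0, 0, 0, 0, 0]
  ]
}}

```text
clock: 26.78
tcp_pos: [0.3563, -0.2821, 0.2539]
orientation: [-0.0, -0.013, 1.0, 0.0]
wrist_force: [-1.6, -0.1, -0.8]
finger_gap: 0.0394
```

Request:
{"fn": "carry_out", "kwargs": {
  "steps": [
    [-1, 0, -0.012, 0, 0, 0, 0],
    [-1, 0, -0.01, 0, 0, 0, 0],
    [-1, 0, -0.006, 0, 0, 0, 0],
    [-1, 0, 0, 0, 0, 0, 0],
    [-1, 0, 0, 0, 0, 0, 0]
  ]
}}

```text
clock: 27.4
tcp_pos: [0.357, -0.3085, 0.2539]
orientation: [-0.0, -0.014, 1.0, 0.0]
wrist_force: [0.0, 0.8, -1.5]
finger_gap: 0.0389
```

```bash
python3 - <<'E'
from h import *
G=np.array([.3577,-.3083,.2403])
delta(G,down(np.pi+.0294))
E
```

```text
clk 27.4 gap 0.03890977053405507 F [ 0.0494  0.7862 -1.4663] M [-0.013   0.0008 -0.0363] q [-0.8831  0.1133 -0.1985  1.26    0.0001 -2.4822]
pos [ 0.357  -0.3085  0.2539] shift [-0.0007  0.0002  0.0136] rv [ 0.0009 -0.0006 -0.0011]
```

Request:
{"fn": "carry_out", "kwargs": {
  "steps": [
    [-1, -0.0007, 0, 0.004, 0, 0, 0],
    [-1, 0, 0, 0.004, 0, 0, 0],
    [-1, 0, 0, 0.004, 0, 0, 0],
    [-1, 0, 0, 0, 0, 0, 0],
    [-1, 0, 0, 0, 0, 0, 0]
  ]
}}

```text
clock: 28.02
tcp_pos: [0.3578, -0.3087, 0.242]
orientation: [-0.0, -0.014, 1.0, 0.0]
wrist_force: [-0.5, -1.3, -0.3]
finger_gap: 0.0394
```

Request:
{"fn": "carry_out", "kwargs": {
  "steps": [
    [-1, 0, 0, 0.0012, 0, 0, 0],
    [-1, 0, 0, 0, 0, 0, 0],
    [-1, 0, 0, 0, 0, 0, 0]
  ]
}}

```text
clock: 28.4
tcp_pos: [0.3578, -0.3087, 0.2408]
orientation: [-0.0, -0.014, 1.0, 0.0]
wrist_force: [-0.3, -0.5, -0.6]
finger_gap: 0.0393
```

```bash
python3 - <<'E'
from h import *
G=np.array([.3577,-.3083,.2403])
delta(G,down(np.pi+.0294))
S=cam('scene');save(S,'s7.png')
o=S['color'][:,:,::-1][110:230,110:230];cv2.imwrite('pics/g7.png',cv2.resize(o,None,fx=5,fy=5,interpolation=2))
E
```

```text
clk 28.4 gap 0.0392843550113365 F [-0.3208 -0.4888 -0.629 ] M [-0.0291  0.0148  0.055 ] q [-0.882   0.1192 -0.224   1.2281 -0.     -2.4811]
pos [ 0.3578 -0.3087  0.2408] shift [0.0001 0.0004 0.0005] rv [ 0.0004 -0.0004 -0.0011]
```

View pics/g7.png

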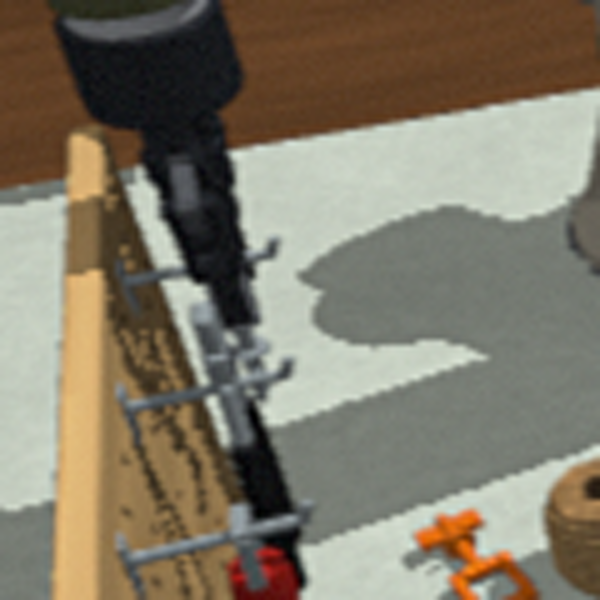

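The key is back over its bar, at the pose where I gripped it, and the force is near zero. The orange look-alikes were still dropping at t = 0.1 s and now lie on the ledge. I release.

Request:
{"fn": "carry_out", "kwargs": {
  "steps": [
    [-0.1, 0, 0, 0, 0, 0, 0],
    [0.2, 0, 0, 0, 0, 0, 0],
    [0.6, 0, 0, 0, 0, 0, 0],
    [1, 0, 0, 0, 0, 0, 0],
    [1, 0, 0, 0, 0, 0, 0],
    [1, 0, 0, 0, 0, 0, 0],
    [1, 0, 0, -0.01, 0, 0, 0],
    [1, 0, 0, -0.02, 0, 0, 0],
    [1, 0, 0, -0.03, 0, 0, 0],
    [1, 0, 0, -0.03, 0, 0, 0],
    [1, 0, 0.03, -0.01, 0, 0, 0],
    [1, 0, 0.04, 0, 0, 0, 0],
    [1, 0, 0.04, 0, 0, 0, 0],
    [1, 0, 0.04, 0, 0, 0, 0],
    [1, 0, 0.04, 0, 0, 0, 0],
    [1, 0, 0.04, 0, 0, 0, 0],
    [1, 0, 0, 0, 0, 0, 0],
    [1, 0, 0, 0, 0, 0, 0]
  ]
}}

```text
clock: 30.7
tcp_pos: [0.3516, -0.0791, 0.3415]
orientation: [0.0, -0.014, 1.0, -0.0]
wrist_force: [-0.1, -0.9, -0.2]
finger_gap: 0.0856
```

```bash
python3 - <<'E'
from h import *
S=cam('scene');T=cam('top');s=env.get_state();print(s['clock'],s['tcp_pos'],s['wrist_force'],s['finger_gap'])
a=cv2.resize(S['color'][130:230,110:230,::-1],None,fx=4,fy=4,interpolation=2)
b=cv2.resize(T['color'][140:300,400:520,::-1],None,fx=2.5,fy=2.5,interpolation=2)
o=np.hstack([a,b[:400]]);cv2.imwrite('pics/g8.png',o)
A=np.load('top0.npz')['color'].astype(float);d=np.abs(A-T['color']).max(2)
print('top diff key area',d[266:298,470:512].mean(),d[266:298,470:512].max())
g=S['color'].astype(int);m=(g[:,:,1]-g[:,:,0]>35)
for u in(265,370):print(u,np.where(m[120:260,u])[0][0]+120)
E
```

```text
30.8 [ 0.3516 -0.0796  0.3411] [-1.3369 -0.0289 -0.2195] 0.08588924589013922
top diff key area 28.746279761904763 89.0
265 177
370 170
```

View pics/g8.png

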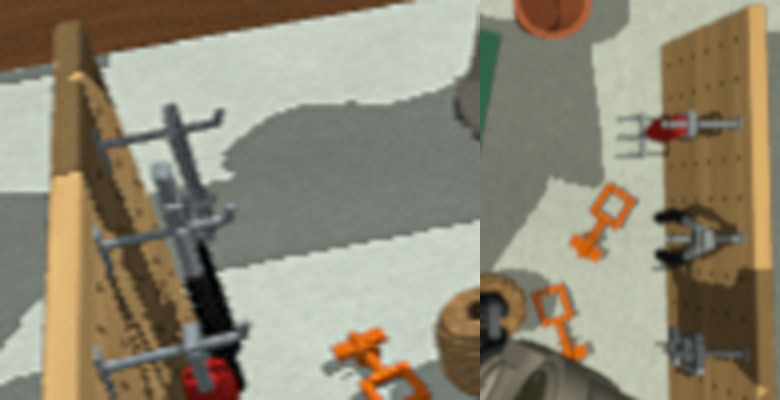

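Request:
{"fn": "carry_out", "kwargs": {
  "steps": [
    [1, 0, 0.02, 0, 0, 0, 0],
    [1, 0, 0, 0, 0, 0, 0],
    [1, 0, 0, 0, 0, 0, 0],
    [1, 0, 0, 0, 0, 0, 0],
    [1, 0, 0, 0, 0, 0, 0],
    [1, 0, 0, 0, 0, 0, 0],
    [1, 0, 0, 0, 0, 0, 0],
    [1, 0, 0, 0, 0, 0, 0]
  ]
}}

```text
clock: 31.8
tcp_pos: [0.3507, -0.0588, 0.3409]
orientation: [-0.0, -0.014, 1.0, 0.0]
wrist_force: [0.1, -0.5, 0.3]
finger_gap: 0.0854
```

```bash
python3 - <<'E'
from h import *
a=cam('scene')['color'].astype(int);b=cam('scene')['color'].astype(int)
print('still diff',abs(a-b)[130:230,110:200].max())
z=np.load('scene0.npz')['color'].astype(int);print('twine/pot diff',abs(a-z)[200:228,220:244].mean(),abs(a-z)[290:330,212:250].mean(),'sprayer',abs(a-z)[190:248,440:468].mean(),'trowel',abs(a-z)[170:210,365:445].mean())
print(env.hand_in())
E
```

```text
still diff 15
twine/pot diff 11.26984126984127 2.042105263157895 sprayer 2.0186781609195403 trowel 13.968958333333333
the job is handed in; nothing more can be done
None
```

The chest is unlocked with its lid ajar, and the key is back on its own hook and released. I handed the job in at about 32 s; no verdict was reported.

- **Key in the lock:** I took the steel key off the hook nearest the robot and pushed it in until the collar pressed on the plate (25 N, then eased to about 13 N). I turned it clockwise 1.43 rad, where the resisting torque of 1.4 N m showed the stop. I then turned it back to the angle at which it went in and drew it out, with only about 3 N of side rub.
- **Lid:** its front edge rose in the scene view to an opening of roughly 0.35 rad and stayed there after the lock was turned home.
- **Key on the hook:** I let go about 0.5 mm from the pose where I had gripped it. The last picture shows it hanging upright on its hook, with the gripper open and clear. Two pictures in a row showed no motion beyond image noise.
- **Other things:** the pliers and rake hang as before. The pot and sprayer match the first picture. The areas around the twine and trowel differ more from the first picture. I put that down to the arm's moved shadow; the twine was where it was in the last views, and I did not look at the trowel again.
- **Brush and lock barrel:** I did not check the brush. I did not see the barrel at home either; I infer it from the key's angle and the free withdrawal.
- **Disagreements:** the views gave the key's sideways offset in the grip as anything from 0 to 3.5 mm. I settled on 1.8 mm from a close check at the lock, and it went in freely. The plate also lay about 3 mm deeper than I had assumed.
- **Orange look-alikes:** they lay elsewhere than in the first picture. Their detached shadows there suggest they were still dropping when it was taken, and I saw no contact with the arm.

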